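# Hold the cash box unlocked

## Robot

A 6-joint arm with a two-finger parallel gripper is mounted at the origin on the work surface. World frame = base frame: x ahead of the robot, y to its left, z up, the work surface at z = 0. Lengths are in m, angles in degrees, forces in N, time in s.
With the tool pointing down it reaches from about 0.4 to 0.825 m from the base axis. Payload 7 kg.
Tool frame: the origin (TCP) lies midway between the tips of the shut fingers; the grasp point (between the pads) lies 19 mm behind it; z points along the fingers, y is the direction in which the jaws open and shut (so a half turn about z gives the same grasp; the last joint's range is limited). The gripper opens to 88 mm and grips with 3 to 60 N. Pads are 19 mm wide; open, the fingers measure 130 mm over their backs; the gripper's body (78 mm by 193 mm) begins 47 mm behind the grasp point.
Start: joints at [-48.696, 20.546, 0.682, 0, -70.136, -16.507], TCP at [0.283, -0.613, 0.199] pointing down, gripper open.
Joint ranges: [-176.03, 176.03], [-82.01, 121.73], [-58.28, 71.71], [-173.87, 95.51], [-174.79, -0.11], [-173.66, 173.66]. Speed limits (degrees/s): [136.94, 136.94, 172.46, 180, 180, 180].

## Interface

Orientations are given as a 3x3 rotation matrix whose columns are the frame's x, y, z axes.
In Python, from rig import robot gives the robot as it stands. Calls block until the motion is done:
- robot.goto(position, orientation): joint-space move of the TCP to a pose.
- robot.servo_line(position, ori=None, speed=0.15): straight line of the TCP; ori=None keeps the orientation; speed is the mean speed in m/s.
- robot.movej(angles): joint-space move.
- robot.move_gripper(opening): opening from 0.0 (shut) to 1.0 (fully open); the grip force is fixed at half the most; returns when the fingers have stopped.
- robot.dwell(seconds).
- robot.ik(position, orientation): joint angles nearest the present ones, or None.
- robot.grab_frame(name): name is "side" or "top"; returns (picture, depth): 384x512x3 uint8, red, green, blue; 384x512 float32, m along the optical axis (not along the pixel's ray), 0 where there is no reading.
- robot.camera_info(name): a dict with "vfov" (degrees; the focal length in pixels is half the picture's height over the tangent of half this angle, whatever the lens; pixels are square), "cx", "cy" (the principal point, pixels), "k1" (the pictures are not rectified: a ray, as slopes to the right and down, at radius r is drawn at 1 + k1 r^2 times it, then the intrinsics apply), "view" (4x4, takes a point from world to camera coordinates). Camera axes: x right, y down, z forward; pixel columns grow to the right and rows downward; lengths in m; the calibration is good to about 2 mm. A picture is of the moment at which its call begins. camera_info takes no time and is no camera call.
A pose or a line that the arm cannot do raises robot.Unreachable and nothing moves.
- robot.job_done(): hands the job in, once; it reports no verdict.
Readings, each from a call of its own:
- robot.read_t(): time.
- robot.read_qpos(): joint angles.
- robot.read_qvel(): joint speeds.
- robot.read_effort(): joint torques, N m.
- robot.read_position(): TCP position.
- robot.read_tcp_rot(): TCP orientation.
- robot.read_force(): force on the tool from outside, world axes, zero at the start.
- robot.read_ft_torque(): the same for the moment, N m.
- robot.read_grip_width(): opening from 0.0 (shut) to 1.0 (fully open).
Only numpy, scipy, OpenCV 4.12 (cv2) and the standard library are available. Lean on these libraries where they do the work, as an engineer would, in place of code of your own. Each camera call takes 0.05 s, during which the arm holds its last target.

## Task

Unlock the snack-money box on the pantry counter: draw the key with the flat oblong bow out of its wooden stand, push it upright all the way down into the keyway in the brass lock plate, working it past the stiff pins until it is fully home, then turn it a quarter turn clockwise (seen from above). The lock springs back, so finish while still gripping the key and holding it turned, for someone else to lift the lid; leave the round-knobbed spare key, the water bottle, the noodle tub and the cup where they stand.

Things in the scene. Friction and masses are not known exactly. Their poses are not given: they have to be found in the camera images.
- key_grip (a point): Centre of the key's bow: an upright flat black plastic slab, 36 wide (along its x) x 10 thick (along its y) x 46 mm tall, with a steel disc in its upper part. The key is 86 mm long, 42 to 84 g, the same after a half turn about z; z points from tip to bow. At the start it stands upright in key_stand, the bow resting on the stand's top.
- key_tip (a point): Lowest point of the key, on its axis, 63 mm below key_grip; same axes. From here up: a steel blade 18 wide (x) x 6 thick (y) x 18 mm tall with a half-round lower end (radius 9 in the x-z plane), then 22 mm of round steel shank 6 mm thick, then the bow.
- key_stand: Fixed wooden block, 60 (x) x 50 (y) x 46 mm tall, with a 21 x 9 mm slot (long side along x), 43 mm deep, from its top centre; it holds the key. Origin under its centre. The similar block with a round hole holds the spare key.
- cashbox: Fixed grey steel cash box, top 90 mm high. Origin on the counter under the lock's axis, x along the keyway. It spans 140 mm along x (centred) and from 45 mm on the +y side to 200 mm on the -y side, where the lid is, with a thin coin slit. Only the lock plate stands 2 mm higher.
- lock (a point): Centre of the keyway's mouth, level with the top of the lock plate, 92 mm above the counter; same axes as cashbox. The plate is a 50 mm square of brass, 12 mm thick, fixed. The keyway through it is 20 mm long along x and 8 mm wide along y, its mouth bevelled 3 mm all round. Below the plate is the turning plug.
- home (a point): Bottom of the lock plug's slot, 32.5 mm straight below lock: the key_tip is here when fully home, the bow's underside then 7.5 mm above the plate. Slot 20 x 7.4 mm, 20.5 mm deep; two spring pins stand into its short ends 5 and 11 mm below the plate and take roughly 10 N to push past. The blade turns only once wholly below the plate (tip over 30 mm down).
- plug (a joint): Turn of the lock plug, rad: 0 locked (slot in line with the keyway), grows clockwise seen from above, stop at 1.571. A spring turns it back (0.02 N m at 0, 0.09 N m at the stop). The blade has about 0.1 rad of play in the slot, so the key must turn that much more than the plug. The key cannot be drawn out while turned.
- spare_grip (a point): Centre of the spare key's knob, a round black plastic knob 26 mm across and 36 mm tall, upright in its own wooden stand (60 x 50 x 46 mm). Not to be moved.
- noodle_tub: Noodle tub, a paper cup 98 mm across the lid and 91 mm tall; origin under its centre. Not to be moved.
- water: Water bottle, 64 mm across and 190 mm tall; origin under its centre. Not to be moved.
- cup: White plastic cup, 72 mm across and 85 mm tall; origin under its centre. Not to be moved.
Not all that is in view belongs to the job. Of the things shaped like the part that bears key_grip, the black one is meant. What is shaped like the key_stand but blue is not meant.

How it is judged (in metres and radians):
On the way, in this order (a step that is already met when the one before it is completed fails the run):
1. the key is drawn out of its stand, its tip above the stand's top (z of key_tip in the frame of key_stand above 0.05 m and contact force between the fingers and key above 1 N), for 0.2 s.
2. the key is fully home in the lock, not yet turned (z of key_tip in the frame of lock below -0.0295 m and horizontal distance between key_tip and lock below 0.004 m and value of joint plug below 0.3 rad), for 0.1 s.
At the end, for the whole second after the job is handed in: The key is home in the lock (tip at least 29.5 mm below the plate's top, within 4 mm of the axis, leaning less than 0.2 rad), the plug is turned a quarter clockwise (at least 1.3 rad of 1.571) and at rest, and the fingers still grip the key with more than 2 N; it must stay so for the last second (value of joint plug above 1.3 rad and z of key_tip in the frame of lock below -0.0295 m and horizontal distance between key_tip and lock below 0.004 m and angle between key_grip's own z axis and vertical below 0.2 rad and contact force between the fingers and key above 2 N and velocity of joint plug below 0.1 rad/s); the arm keeps its last pose, push and grip.
It fails at once if the spare key is moved more than 30 mm or tipped (distance of spare_grip from where it was at the start of the episode above 0.03 m or angle between spare_grip's own z axis and vertical above 0.4 rad).
It fails at once if the noodle tub is moved more than 30 mm or tipped (distance of noodle_tub from where it was at the start of the episode above 0.03 m or angle between noodle_tub's own z axis and vertical above 0.4 rad).
It fails at once if the water bottle is moved more than 30 mm or tipped (distance of water from where it was at the start of the episode above 0.03 m or angle between water's own z axis and vertical above 0.4 rad).
It fails at once if the cup is moved more than 30 mm or tipped (distance of cup from where it was at the start of the episode above 0.03 m or angle between cup's own z axis and vertical above 0.4 rad).
It also fails if it takes over 48 s, if anything falls off the work surface, if the arm or the gripper's body presses on something with over 40 N, if the wrist force passes 120 N, or if a joint passes its speed limit or range.

## Working session

There is one attempt and no reset: what is moved stays moved. The work goes in short steps, each a Python script; the robot and the scene stay as the last script left them, time stands still between calls to the robot, and variables do not carry over. Pictures are saved under pics/ and viewed, and the job is handed in when it is done.

```bash
ls; mkdir -p pics; cat > h.py <<'E'
import numpy as np, cv2
from rig import robot
def cam(n):
    i=robot.camera_info(n); f=192/np.tan(np.radians(i['vfov'])/2)
    return f,i['cx'],i['cy'],i['k1'],np.array(i['view'])
def ray(n,u,v):
    f,cx,cy,k1,V=cam(n)
    d=np.array([(u-cx)/f,(v-cy)/f]); s=d.copy()
    for _ in range(30): s=d/(1+k1*(s@s))
    R=V[:3,:3]; return -R.T@V[:3,3], R.T@np.array([s[0],s[1],1])
def plane(n,u,v,z):
    o,d=ray(n,u,v); return o+d*(z-o[2])/d[2]
def dep(n,u,v,D):
    o,d=ray(n,u,v); return o+d*D[int(v),int(u)]
def proj(n,p):
    f,cx,cy,k1,V=cam(n); c=V[:3,:3]@p+V[:3,3]; s=c[:2]/c[2]; s=s*(1+k1*(s@s)); return s*f+[cx,cy]
E
python3 - <<'E'
from h import *
for n in('top','side'):
    p,d=robot.grab_frame(n); np.savez(f'{n}0.npz',p=p,d=d)
    cv2.imwrite(f'pics/{n}0.png',cv2.resize(p[:,:,::-1],(800,600),interpolation=cv2.INTER_CUBIC))
    print(n,cam(n)[:4],ray(n,256,192),(d==0).mean())
print(robot.read_tcp_rot(),robot.read_t())
E
```

```text
pics
top (np.float64(349.2244497433483), 256.6158698360472, 190.90054069617443, -0.03176987162217366) (array([ 0.47231817, -0.00970472,  1.32411269]), array([ 0.04886314,  0.00878226, -0.99877339])) 0.003962198893229167
side (np.float64(427.7818998724664), 260.14447624883013, 193.30850839938893, -0.14501029310973082) (array([0.12130896, 0.7217734 , 1.06776571]), array([ 0.34966129, -0.55159196, -0.75735494])) 0.0039520263671875
[[-9.07829128e-01 -4.19339580e-01 -7.68307932e-04]
 [-4.19340254e-01  9.07828228e-01  1.28832443e-03]
 [ 1.57246205e-04  1.49176088e-03 -9.99998875e-01]] 0.1
```

View pics/top0.png

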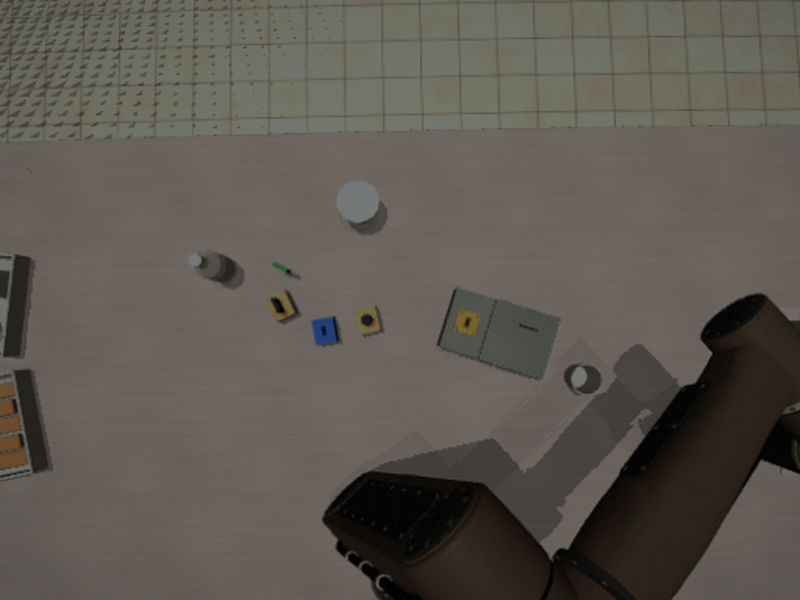

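View pics/side0.png

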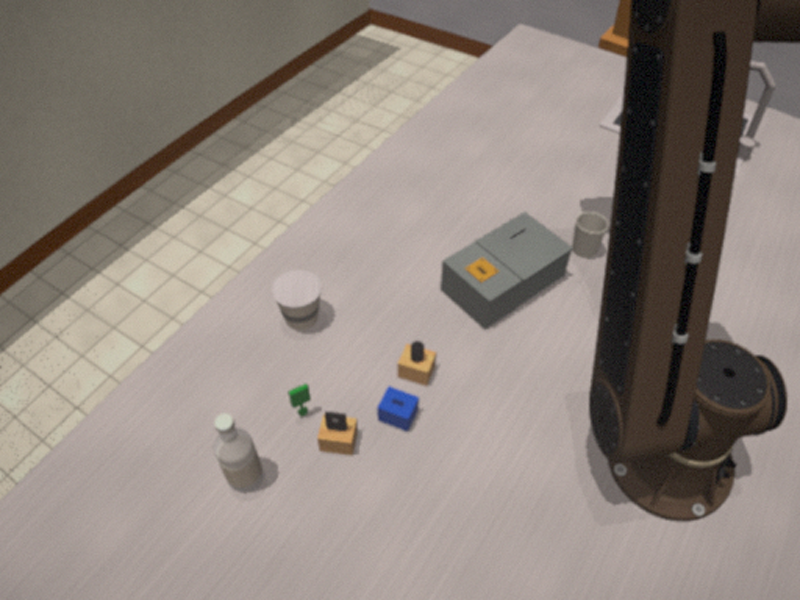

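The top view shows the key stand with its slab at (283,305), the spare at (368,320), the brass plate at (467,322) and the cup at (583,378). The blue block at (325,331) and the green key at (285,269) are decoys. Next I'll measure these.

```bash
python3 - <<'E'
from h import *
L=np.load('top0.npz');p=L['p'];d=L['d'];S=np.load('side0.npz')
a=cv2.resize(p[175:235,160:365,::-1],None,fx=3.9,fy=3.9,interpolation=cv2.INTER_CUBIC)
b=cv2.resize(S['p'][120:300,190:390,::-1],None,fx=3.2,fy=3.2,interpolation=cv2.INTER_CUBIC)
b=cv2.convertScaleAbs(b,alpha=1.3);a=cv2.convertScaleAbs(a,alpha=1.8)
cv2.imwrite('pics/t1.png',a);cv2.imwrite('pics/s1.png',b)
for n,D in(('top',L),('side',S)):
  hsv=cv2.cvtColor(D['p'],cv2.COLOR_RGB2HSV)
  m=cv2.inRange(hsv,(10,100,50),(30,255,255))
  for c in cv2.findContours(m,cv2.RETR_EXTERNAL,cv2.CHAIN_APPROX_NONE)[0]:
    A=cv2.contourArea(c)
    if A<30: continue
    print(n,A,cv2.minAreaRect(c),[cv2.approxPolyDP(c,3,True).reshape(-1,2).tolist()])
print('tub,lidtop',dep('top',229,129,d),'bottle',dep('top',134,171,d),dep('top',125,166,d),'cup',dep('top',373,242,d))
print('box',dep('top',330,200,d),'plate',dep('top',294,206,d))
E
```

```text
top 135.5 ((7.870579719543457, 293.9176330566406), (9.11108112335205, 18.00522804260254), 77.47119140625) [[[16, 289], [0, 291], [0, 300], [17, 296]]]
top 100.0 ((5.846156597137451, 283.23077392578125), (9.021342277526855, 13.728129386901855), 78.69007110595703) [[[12, 279], [0, 280], [0, 289], [12, 286]]]
top 98.0 ((5.764708518981934, 271.4411926269531), (8.785684585571289, 13.666620254516602), 77.47119140625) [[[11, 266], [1, 268], [0, 277], [13, 274]]]
top 64.5 ((4.5, 260.5), (9.0, 9.0), 90.0) [[[7, 256], [0, 257], [0, 265], [9, 263]]]
top 65.5 ((4.5, 249.5), (9.0, 9.0), 90.0) [[[7, 245], [0, 246], [0, 254], [9, 252]]]
top 175.5 ((298.6981201171875, 206.0565948486328), (14.285496711730957, 14.010775566101074), 15.945395469665527) [[[294, 198], [291, 210], [303, 214], [307, 202]]]
top 181.5 ((235.14707946777344, 204.58827209472656), (15.279744148254395, 13.581995010375977), 75.96376037597656) [[[240, 196], [227, 199], [230, 212], [243, 210]]]
top 201.5 ((179.8402099609375, 196.01547241210938), (16.550142288208008, 13.707173347473145), 66.03751373291016) [[[182, 186], [171, 191], [1
[... 763 characters left out ...]
]]
side 41.5 ((447.7756042480469, 8.304742813110352), (20.66097640991211, 17.700777053833008), 64.98310089111328) [[[449, 0], [436, 3], [442, 5], [440, 2], [446, 1], [450, 5], [443, 8], [453, 10], [444, 11], [448, 12], [444, 14], [445, 21], [446, 15], [453, 14], [455, 6], [457, 9]]]
side 381.5 ((394.5135498046875, 16.418922424316406), (18.9058837890625, 35.1813850402832), 9.462322235107422) [[[397, 0], [394, 15], [383, 28], [401, 35], [403, 0]]]
tub,lidtop [0.75946147 0.09299054 0.09356886] bottle [0.61125413 0.4190367  0.13593175] [0.62196282 0.42899995 0.19118079] cup [ 0.3402672  -0.43257997  0.01006603]
box [ 0.49904871 -0.25914863  0.09270221] plate [ 0.48050113 -0.13166973  0.09299847]
```

```bash
ls pics
```

```text
s1.png
side0.png
t1.png
top0.png
```

View pics/t1.png

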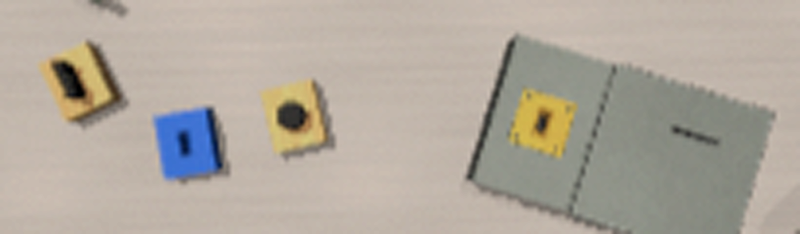

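View pics/s1.png

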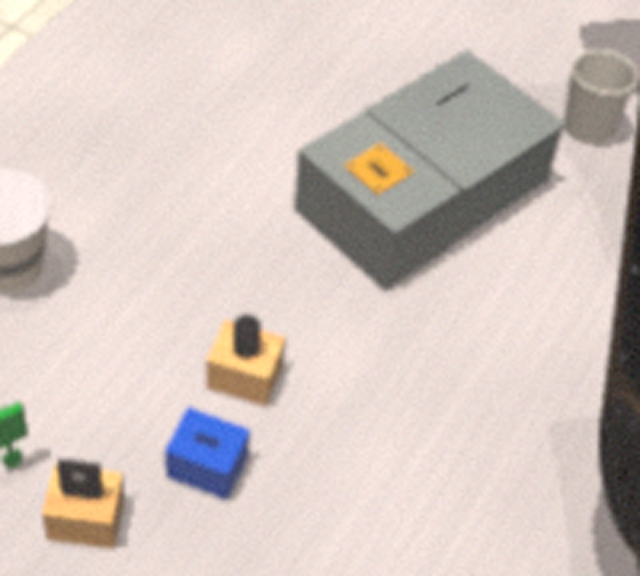

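```bash
cat >> h.py <<'E'
def cloud(n,d):
    f,cx,cy,k1,V=cam(n)
    v,u=np.mgrid[0:384,0:512]
    K=np.array([[f,0,cx],[0,f,cy],[0,0,1]])
    s=cv2.undistortPoints(np.stack([u,v],-1).reshape(-1,1,2).astype(float),K,np.array([k1,0,0,0.]))[:,0]
    c=np.column_stack([s,np.ones(len(s))])*d.reshape(-1,1)
    return ((c-V[:3,3])@V[:3,:3]).reshape(384,512,3)
def rect(P):
    r=cv2.minAreaRect((P[:,:2]*1000).astype(np.float32)); return np.round(r[0],1),np.round(r[1],1),round(r[2],1)
E
python3 - <<'E'
from h import *
for n in('top','side'):
  L=np.load(n+'0.npz');p=L['p'];C=cloud(n,L['d']);z=C[...,2]
  hsv=cv2.cvtColor(p,cv2.COLOR_RGB2HSV)
  yel=cv2.inRange(hsv,(10,100,50),(30,255,255))>0
  reg=lambda x0,x1,y0,y1:(C[...,0]>x0)&(C[...,0]<x1)&(C[...,1]>y0)&(C[...,1]<y1)
  # plate, by plane-casting the mask at .092
  def cast(m,zz):
    v,u=np.nonzero(m); return np.array([plane(n,a,b,zz) for a,b in zip(u,v)])
  box=reg(.3,.65,-.42,-.05)
  m=yel&box; P=cast(m,.092); print(n,'plate',rect(P),P.mean(0), 'z',np.median(z[m]))
  m2=cv2.morphologyEx(m.astype(np.uint8),cv2.MORPH_CLOSE,np.ones((7,7)))>0
  hole=m2&(p.sum(2)<150); print('  hole',hole.sum()); 
  if hole.sum(): P=cast(hole,.092);print(P.mean(0),rect(P))
  m=box&(abs(z-.091)<.006); print(' box',rect(cast(m,.09)),m.sum())
  for nm,y0,y1 in(('key',.22,.32),('spare',.08,.15)):
    R=reg(.4,.62,y0,y1)
    m=R&yel&(abs(z-.046)<.006); print(nm,'standtop',rect(cast(m,.046)),m.sum())
    blk=(p.max(2)<(60 if n=='top' else 90))
    m=R&(z>.06); P=C[m]; print('  tall',m.sum(),P.mean(0),P.max(0),rect(P))
    m=R&(z>.085); P=cast(m,.092); print('  toponly',m.sum(),P.mean(0),rect(P))
E
```

```text
top plate (array([ 480. , -148.3]), array([50.2, 49.4]), 72.6) [ 0.48023228 -0.14847648  0.092     ] z 0.09221300892982992
  hole 13
[ 0.48072134 -0.14804125  0.092     ] (array([ 480.7, -147.8]), array([ 7.8, 15.6]), 70.1)
 box (array([ 439.5, -271. ]), array([351.7, 145.1]), 70.4) 2715Traceback (most recent call last):
  File "<stdin>", line 18, in <module>
  File "<stdin>", line 9, in cast
  File "h.py", line 12, in plane
    o,d=ray(n,u,v); return o+d*(z-o[2])/d[2]
        ~~~^^^^^^^
  File "h.py", line 7, in ray
    f,cx,cy,k1,V=cam(n)
                 ~~~^^^
  File "h.py", line 4, in cam
    i=robot.camera_info(n); f=192/np.tan(np.radians(i['vfov'])/2)
ValueError: time passes only in moves, steps and waits
```

```bash
sed -i 's/^def cam/import functools\n@functools.lru_cache\ndef cam/' h.py
cat > m.py <<'E'
from h import *
for n in('top','side'):
  L=np.load(n+'0.npz');p=L['p'];C=cloud(n,L['d']);z=C[...,2]
  hsv=cv2.cvtColor(p,cv2.COLOR_RGB2HSV)
  yel=cv2.inRange(hsv,(10,100,50),(30,255,255))>0
  reg=lambda x0,x1,y0,y1:(C[...,0]>x0)&(C[...,0]<x1)&(C[...,1]>y0)&(C[...,1]<y1)
  def cast(m,zz):
    v,u=np.nonzero(m); return np.array([plane(n,a,b,zz) for a,b in zip(u,v)])
  box=reg(.35,.65,-.37,-.05)
  m=yel&box; P=cast(m,.092); print(n,'plate',rect(P),P.mean(0), 'z',np.median(z[m]))
  m2=cv2.morphologyEx(m.astype(np.uint8),cv2.MORPH_CLOSE,np.ones((7,7)))>0
  hole=m2&(p.sum(2)<200); print('  hole',hole.sum())
  if hole.sum(): P=cast(hole,.092);print(P.mean(0),rect(P))
  m=box&(abs(z-.091)<.006); m=cv2.morphologyEx(m.astype(np.uint8),cv2.MORPH_OPEN,np.ones((5,5)))>0
  print(' box',rect(cast(m,.09)),m.sum())
  R0=reg(.4,.65,.06,.36)&(z>.03)
  nn,lab=cv2.connectedComponents(R0.astype(np.uint8))
  for k in range(1,nn):
    R=lab==k
    if R.sum()<20: continue
    print('comp',R.sum(),C[R].mean(0),p[R].mean(0))
    m=R&yel&(abs(z-.046)<.006)
    if m.sum()>5: print('  standtop',rect(cast(m,.046)),m.sum())
    m=R&(z>.06)
    if m.sum()>3: P=C[m]; print('  tall',m.sum(),P.mean(0),P.max(0),rect(P))
    m=R&(z>.086)
    if m.sum()>3: P=cast(m,.092); print('  toponly',m.sum(),P.mean(0),rect(P),np.median(z[m]))
E
python3 m.py
```

```text
top plate (array([ 480. , -148.3]), array([50.2, 49.4]), 72.6) [ 0.48023228 -0.14847648  0.092     ] z 0.09221300892982992
  hole 25
[ 0.48104759 -0.14700902  0.092     ] (array([ 480.8, -142. ]), array([24.8, 43.6]), 74.5)
 box (array([ 457. , -220.7]), array([243.8, 143.7]), 71.3) 2503
comp 34 [0.61505626 0.27261216 0.08229346] [47.17647059 82.29411765 49.11764706]
  tall 32 [0.61551179 0.27336288 0.0841992 ] [0.62766277 0.29329344 0.09271747] (array([616.6, 275.5]), array([36.1,  8.1]), 62.1)
  toponly 16 [0.61468855 0.27451818 0.092     ] (array([615.2, 275.3]), array([33.9,  7.2]), 57.0) 0.08822309393478464
comp 243 [0.52855191 0.28244324 0.05398788] [88.38683128 75.77777778 49.98765432]
  standtop (array([527.7, 283.3]), array([56.6, 48.9]), 23.5) 149
  tall 47 [0.52936278 0.28392468 0.08581379] [0.54644455 0.29646714 0.09924806] (array([529.1, 284.8]), array([35.1, 10.9]), 29.3)
  toponly 31 [0.52895933 0.2853398  0.092     ] (array([529.1, 285.5]), array([35.1,  9.5]), 26.1) 0.09286757705352912
comp 210 [0.49327569 0.08177178 0.05343674] [94.85714286 83.91904762 55.75714286]

[... 883 characters left out ...]
7777994] [0.62632486 0.29245854 0.090188  ] (array([614. , 276.4]), array([35.9, 11.4]), 61.0)
  toponly 23 [0.61312932 0.27948251 0.092     ] (array([612.7, 279.6]), array([29.1,  9.8]), 61.4) 0.08784430326474629
comp 390 [0.46449122 0.18452436 0.04342372] [ 56.11282051  83.50769231 159.84871795]
comp 467 [0.52190655 0.29040257 0.055034  ] [140.23982869 112.04925054  80.29550321]
  standtop (array([524.8, 287.6]), array([60.1, 49.2]), 26.3) 238
  tall 131 [0.52512434 0.28655072 0.08105024] [0.5438377  0.29728353 0.09547551] (array([527.2, 285.1]), array([37. , 13.1]), 23.5)
  toponly 58 [0.52589884 0.28526587 0.092     ] (array([525.8, 285.7]), array([35.6, 13.6]), 26.7) 0.09160118566975543
```

```bash
cat >> h.py <<'E'
def ori(a):  # a: yaw of tool y, deg; tool down
    y=np.array([np.cos(np.radians(a)),np.sin(np.radians(a)),0]); z=np.array([0,0,-1.]); return np.column_stack([np.cross(y,z),y,z])
KEY=np.array([.5275,.2853]); KYAW=25.5
LOCK=np.array([.4796,-.1478]); LYAW=-18.4
E
python3 - <<'E'
from h import *
for s in(90,-90):
  print(s,[np.round(robot.ik([*KEY,z],ori(KYAW+s)),1) for z in(.25,.054)])
  print([np.round(q,1) if (q:=robot.ik([*LOCK,z],ori(LYAW+s+t))) is not None else None for z,t in((.2,0),(.1075,0),(.1075,-50),(.1075,-102))])
E
```

```text
90 [array([  47.1,   11.9,   -4.6,    0. ,  -73.5, -111.6]), array([  47.1,   21. ,  -19.5,    0. ,  -49.6, -111.6])]
[array([   5.3,    4. ,  -20.6,    0. ,  -65.4, -113.7]), array([   5.3,    9. ,  -28.1,    0. ,  -52.9, -113.7]), array([   5.3,    9. ,  -28.1,    0. ,  -52.9, -163.7]), array([  5.3,   9. , -28.1,   0. , -52.9, 144.3])]
-90 [array([ 47.1,  11.9,  -4.6,   0. , -73.5,  68.4]), array([ 47.1,  21. , -19.5,   0. , -49.6,  68.4])]
[array([  5.3,   4. , -20.6,   0. , -65.4,  66.3]), array([  5.3,   9. , -28.1,   0. , -52.9,  66.3]), array([  5.3,   9. , -28.1,   0. , -52.9,  16.3]), array([  5.3,   9. , -28.1,   0. , -52.9, -35.7])]
```

```bash
python3 - <<'E'
from h import *
O=ori(KYAW-90)
robot.goto([*KEY,.22],O)
robot.move_gripper(.6)
for n in('top','side'):
    p,d=robot.grab_frame(n); np.savez(f'{n}1.npz',p=p,d=d)
    cv2.imwrite(f'pics/{n}1.png',cv2.resize(p[130:290,130:350,::-1],None,fx=3.5,fy=3.5,interpolation=cv2.INTER_CUBIC))
print(robot.read_t(),robot.read_position(),robot.read_force())
E
```

```text
4.2417 [0.52750228 0.28528644 0.21999075] [ 0.17426106  0.08719345 -0.15750293]
```

View pics/side1.png

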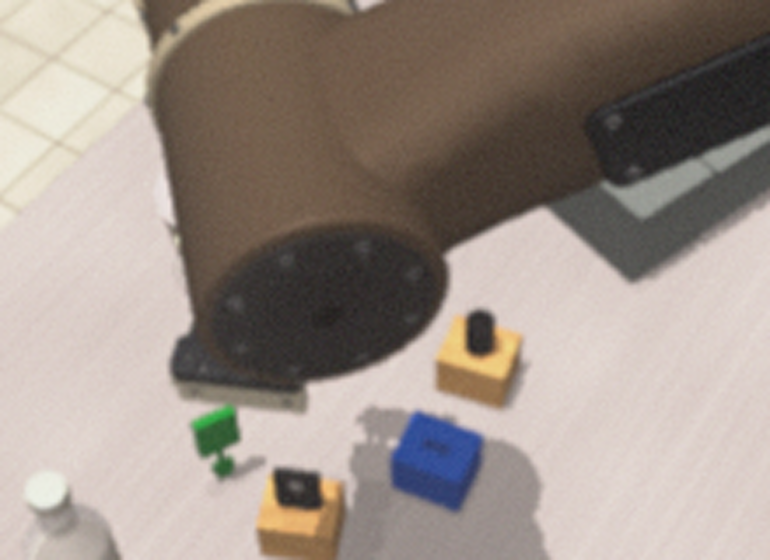

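View pics/top1.png

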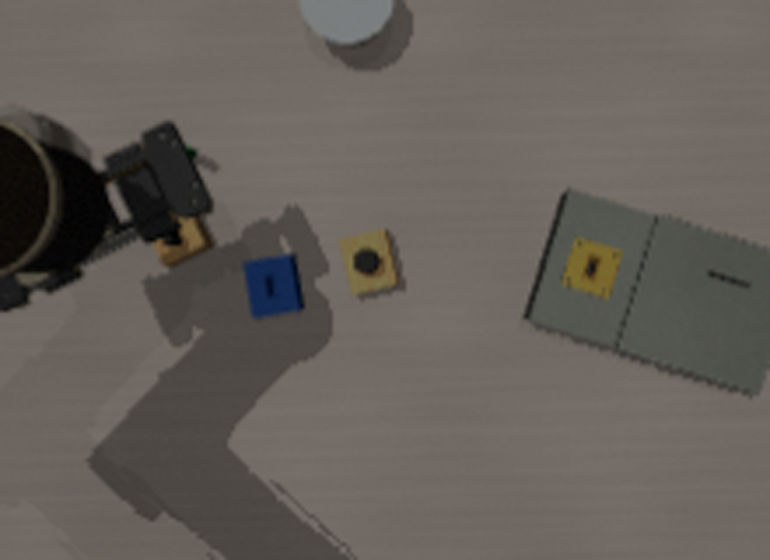

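The gripper hovers over the black-key stand. In the side crop the bow is at (297,487) and the green decoy at (217,430), clear of the jaw line. I'll descend and grasp.

```bash
python3 - <<'E'
from h import *
robot.servo_line([*KEY,.11],speed=.15)
f0=robot.read_force()
robot.servo_line([*KEY,.054],speed=.08); print(robot.read_force()-f0)
robot.move_gripper(0)
print('grip',robot.read_grip_width()*88,robot.read_force()-f0,robot.read_ft_torque(),robot.read_position())
robot.servo_line([*KEY,.085],speed=.06); print(robot.read_force()-f0)
robot.servo_line([*KEY,.150],speed=.1); robot.dwell(.25)
print('lift',robot.read_grip_width()*88,robot.read_force()-f0,robot.read_t())
for n in('side','top'):
    p,d=robot.grab_frame(n); np.savez(f'{n}2.npz',p=p,d=d)
    cv2.imwrite(f'pics/{n}2.png',cv2.resize(p[180:320,130:300,::-1],None,fx=4,fy=4,interpolation=cv2.INTER_CUBIC))
E
```

```text
[ 0.74460577 -0.88717342 -0.18937756]
grip 9.725135614445247 [-0.14933061 -0.19894019 -0.42919091] [-0.11319092  0.18329733  0.04503053] [0.52748917 0.28526785 0.05401555]
[-0.14341642 -0.0858896  -1.16517613]
lift 9.715036904270061 [-0.07190079  0.19131953 -1.08891707] 8.45
```

View pics/side2.png

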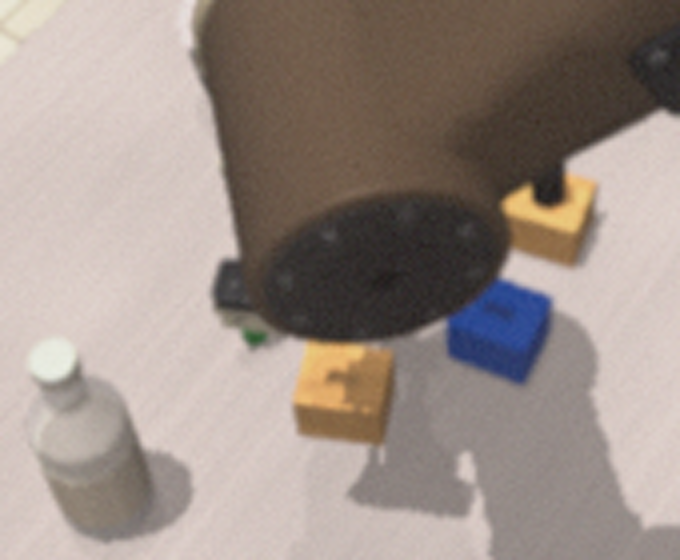

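The key is out: the stand's slot is empty at (345,378), the jaw gap reads 9.7 mm and the load is about 0.7 N. I'll move above the lock.

```bash
python3 - <<'E'
from h import *
robot.servo_line([*KEY,.185],speed=.15)
robot.goto([*LOCK,.185],ori(LYAW-90))
robot.servo_line([*LOCK,.155],speed=.1); robot.dwell(.3)
print(robot.read_grip_width()*88,robot.read_force(),robot.read_ft_torque(),robot.read_position(),robot.read_t())
for n in('side','top'):
    p,d=robot.grab_frame(n); np.savez(f'{n}3.npz',p=p,d=d)
    cx,cy=proj(n,np.array([*LOCK,.1])).astype(int); print(cx,cy)
    cv2.imwrite(f'pics/{n}3.png',cv2.resize(p[max(cy-60,0):cy+60,cx-80:cx+80,::-1],None,fx=5,fy=5,interpolation=cv2.INTER_CUBIC))
E
```

```text
10.04633629810462 [-0.69976719 -0.00814451 -1.22344549] [-0.05069114  0.15358296 -0.03814232] [ 0.47991382 -0.14778437  0.15550047] 11.2833
308 170
298 206
```

View pics/side3.png

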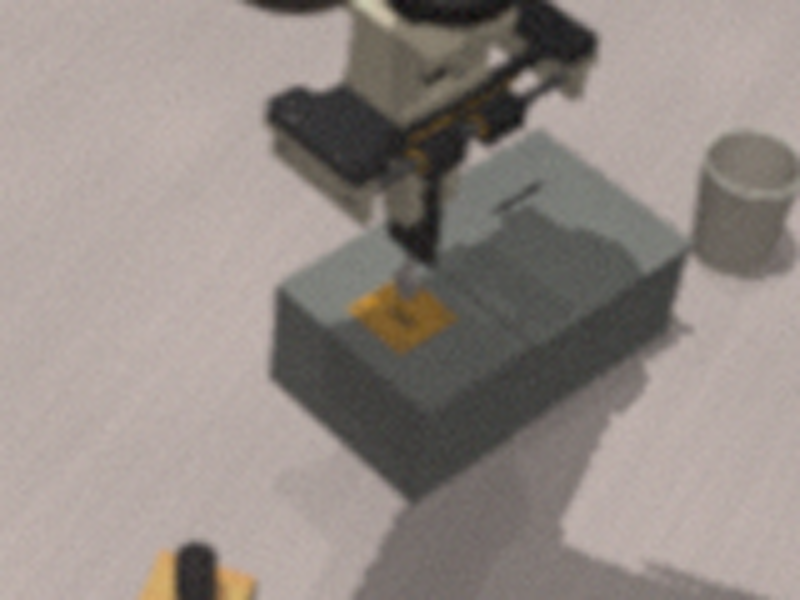

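View pics/top3.png

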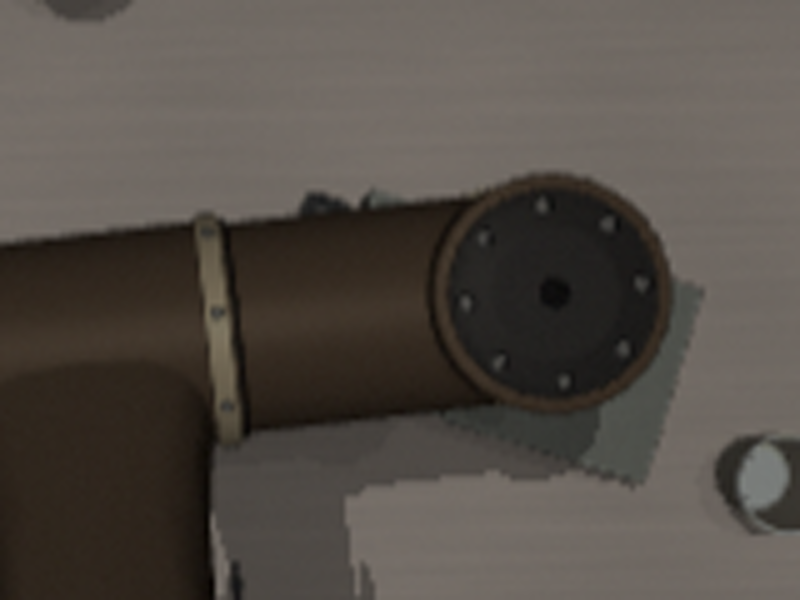

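The side view shows the blade's lower end at about (408,290), just above the keyway at (403,318). The forearm blocks the top camera here. I'll compare the two in this same camera.

```bash
python3 - <<'E'
from h import *
n='side';L=np.load('side3.npz');p=L['p'];d=L['d'];C=cloud(n,d);z=C[...,2]
print('pred tip',proj(n,np.array([.4799,-.1478,.107])),'lock',proj(n,np.array([*LOCK,.092])))
m=(abs(C[...,0]-.48)<.04)&(abs(C[...,1]+.147)<.04)&(z>.102)&(z<.15)
for v in range(152,174):
  u=np.nonzero(m[v])[0]
  if len(u): P=C[v,u]; print(v,u.min(),u.max(),p[v,u].mean(0).astype(int),np.round(P.mean(0),4))
hsv=cv2.cvtColor(p,cv2.COLOR_RGB2HSV); yel=(cv2.inRange(hsv,(10,100,30),(30,255,255))>0)
big=cv2.resize(p[150:190,285:335,::-1],None,fx=14,fy=14,interpolation=cv2.INTER_CUBIC); cv2.imwrite('pics/s3b.png',cv2.convertScaleAbs(big,alpha=1.5))
E
```

```text
pred tip [308.28637123 168.75181488] lock [307.90648355 172.09078532]
157 306 306 [72 71 68] [ 0.4937 -0.15    0.1492]
158 307 307 [73 75 71] [ 0.4899 -0.1498  0.1471]
159 308 308 [74 78 77] [ 0.485  -0.147   0.1478]
161 310 310 [71 65 66] [ 0.477  -0.1458  0.1445]
162 309 311 [92 89 86] [ 0.4757 -0.1438  0.1426]
163 308 312 [102  99  97] [ 0.4773 -0.1466  0.135 ]
164 307 310 [105  99  95] [ 0.4814 -0.1479  0.1273]
165 307 311 [101  96  93] [ 0.4793 -0.1478  0.1241]
166 307 312 [96 89 85] [ 0.4768 -0.147   0.1217]
167 307 312 [93 84 76] [ 0.4763 -0.1468  0.1177]
168 308 311 [94 84 72] [ 0.4756 -0.1464  0.114 ]
169 310 311 [105  84  55] [ 0.4707 -0.1436  0.1147]
```

View pics/s3b.png

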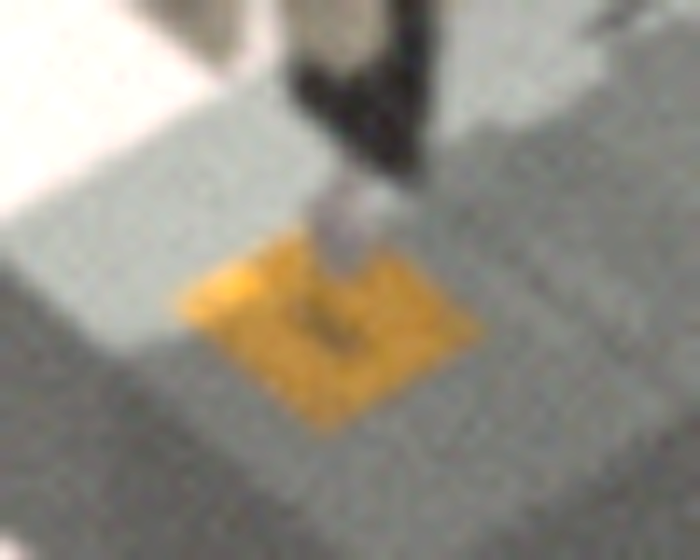

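The blade sits about 1–2 px right of where I predicted. That means it is roughly 1.5–2 mm towards key −x, the direction the grip doesn't fix. I'll compensate a little and descend under force guard; the half-round tip and bevel should take up the rest.

```bash
cat >> h.py <<'E'
xd=np.array([np.cos(np.radians(LYAW)),np.sin(np.radians(LYAW))]); yd=np.array([-xd[1],xd[0]])
def st(tag,f0):
    f=np.array(robot.read_force())-f0; p=robot.read_position(); t=robot.read_ft_torque()
    print(tag,'z%.4f'%p[2],'ex %.1f ey %.1f mm'%tuple(1e3*np.array([(p[:2]-LOCK)@xd,(p[:2]-LOCK)@yd])),'fx %.1f fy %.1f fz %.1f'%(f[:2]@xd,f[:2]@yd,f[2]),'T',np.round(t,2),'w%.2f'%(robot.read_grip_width()*88),'t%.1f'%robot.read_t())
    return f
E
python3 - <<'E'
from h import *
T=LOCK+.0012*xd
robot.servo_line([*T,.144],speed=.06)
robot.dwell(.1)
f0=np.array(robot.read_force()); np.save('f0.npy',f0); st('a',f0)
for z in np.arange(.141,.119,-.003):
    robot.servo_line([*T,z],speed=.04); f=st('%.3f'%z,f0)
    if np.linalg.norm(f)>15: break
E
```

```text
a z0.1439 ex 1.2 ey -0.1 mm fx 0.0 fy 0.0 fz 0.0 T [-0.07  0.13  0.01] w10.12 t11.8
0.141 z0.1408 ex 1.1 ey -0.0 mm fx 0.3 fy 0.0 fz 1.3 T [-0.11  0.21 -0.04] w9.65 t12.1
0.138 z0.1378 ex 1.0 ey -0.1 mm fx -0.1 fy -0.2 fz 0.1 T [-0.03  0.15 -0.  ] w9.46 t12.3
0.135 z0.1348 ex 1.0 ey -0.1 mm fx 0.1 fy 0.4 fz 0.4 T [-0.06  0.18 -0.04] w10.05 t12.6
0.132 z0.1318 ex 1.0 ey -0.0 mm fx -0.8 fy -0.0 fz 0.5 T [-0.12  0.16  0.05] w9.43 t12.8
0.129 z0.1288 ex 1.0 ey -0.1 mm fx -0.8 fy 1.3 fz 0.5 T [-0.06  0.15 -0.02] w9.82 t13.1
0.126 z0.1258 ex 1.0 ey -0.1 mm fx 0.2 fy 0.9 fz 0.4 T [-0.12  0.14 -0.02] w9.46 t13.3
0.123 z0.1228 ex 1.1 ey -0.0 mm fx 0.0 fy 0.8 fz 1.5 T [-0.11  0.16 -0.05] w9.85 t13.6
0.120 z0.1195 ex 0.4 ey -0.2 mm fx -2.0 fy 0.9 fz -0.2 T [0.19 0.91 0.01] w9.92 t13.8
```

The tip is about 20 mm below the plate top with almost no force, so it is in the keyway and meeting the first pin. I'll keep pushing.

```bash
python3 - <<'E'
from h import *
f0=np.load('f0.npy'); T=LOCK+.0006*xd
for z in (.118,.116,.114,.112,.110,.1085,.107):
    robot.servo_line([*T,z],speed=.03); f=st('%.4f'%z,f0)
    if np.linalg.norm(f)>45: break
robot.dwell(.15); st('end',f0)
p,d=robot.grab_frame('side'); np.savez('side4.npz',p=p,d=d)
big=cv2.resize(p[140:195,275:345,::-1],None,fx=10,fy=10,interpolation=cv2.INTER_CUBIC); cv2.imwrite('pics/s4.png',cv2.convertScaleAbs(big,alpha=1.5))
E
```

```text
0.1180 z0.1177 ex 0.3 ey -0.1 mm fx -2.7 fy 0.4 fz 0.0 T [0.1  0.93 0.01] w9.27 t14.1
0.1160 z0.1159 ex 0.6 ey -0.0 mm fx -1.9 fy 0.6 fz 0.7 T [0.18 0.85 0.06] w9.71 t14.3
0.1140 z0.1139 ex 0.9 ey 0.1 mm fx 0.1 fy 0.5 fz -0.1 T [-0.11  0.25  0.  ] w9.53 t14.6
0.1120 z0.1120 ex 0.9 ey 0.1 mm fx -0.0 fy 0.6 fz -0.0 T [-0.16 -0.08  0.04] w9.91 t14.8
0.1100 z0.1098 ex 0.8 ey 0.1 mm fx 1.3 fy 1.3 fz 0.1 T [-0.25 -0.45  0.02] w9.81 t15.1
0.1085 z0.1084 ex 0.7 ey 0.1 mm fx 1.1 fy 0.5 fz 0.1 T [-0.22 -0.52 -0.01] w9.63 t15.3
0.1070 z0.1072 ex 0.9 ey 0.0 mm fx 0.2 fy 0.3 fz 4.3 T [-0.14 -0.25 -0.  ] w9.63 t15.6
end z0.1072 ex 0.8 ey 0.1 mm fx 0.3 fy 1.0 fz 4.9 T [-0.17 -0.33  0.02] w9.47 t15.7
```

View pics/s4.png

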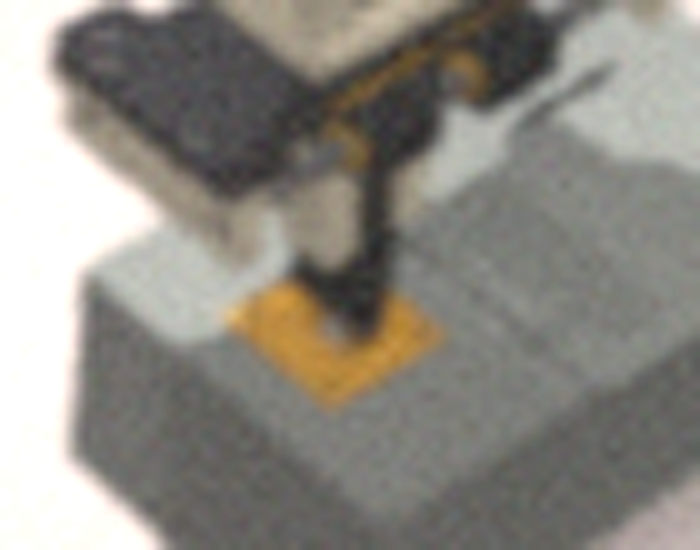

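The key looks down in the plate, with only a short bit of shank at (335,325) left visible. At 5 N it could still be sitting on the last pin, so I'll press further to tell the pin from the bottom.

```bash
python3 - <<'E'
from h import *
f0=np.load('f0.npy'); T=LOCK+.0006*xd
for z in (.106,.105,.104,.103):
    robot.servo_line([*T,z],speed=.03); f=st('%.4f'%z,f0)
    if f[2]>22: break
robot.dwell(.15); st('end',f0)
E
```

```text
0.1060 z0.1070 ex 1.3 ey 0.0 mm fx -1.1 fy 0.9 fz 12.6 T [ 0.07  0.29 -0.  ] w9.49 t16.0
0.1050 z0.1069 ex 1.9 ey 0.1 mm fx -1.9 fy 0.8 fz 17.2 T [ 0.26  0.89 -0.01] w9.47 t16.3
0.1040 z0.1068 ex 2.4 ey 0.1 mm fx -4.1 fy 0.2 fz 24.1 T [0.47 1.52 0.  ] w9.76 t16.5
end z0.1068 ex 2.4 ey 0.1 mm fx -4.2 fy 1.3 fz 23.4 T [ 0.45  1.52 -0.01] w9.48 t16.7
```

It hits a firm stop at TCP z 0.1068, reaching 23 N with no further travel. That puts the tip about 33 mm below the plate, where home is 32.5, so both pins are passed. I'll ease the push and turn clockwise in small steps.

```bash
cat >> h.py <<'E'
def tpose(th,z):
    a=np.radians(LYAW-th); return [*(LOCK+.0008*np.array([np.cos(a),np.sin(a)])),z],ori(LYAW-90-th)
E
python3 - <<'E'
from h import *
f0=np.load('f0.npy')
robot.servo_line(tpose(0,.1062)[0],speed=.03); robot.dwell(.2); st('home',f0)
q0=robot.read_qpos()[5]
for th in (5,10,15,20):
    p,o=tpose(th,.1062); robot.goto(p,o); f=st('%d dq6=%.1f'%(th,robot.read_qpos()[5]-q0),f0)
    if np.linalg.norm(f)>35 or abs(robot.read_ft_torque()[2])>.6: break
E
```

```text
home z0.1071 ex 1.4 ey 0.0 mm fx -1.6 fy 0.5 fz 12.1 T [0.09 0.45 0.02] w9.63 t17.1
5 dq6=-5.0 z0.1071 ex 1.5 ey 0.0 mm fx -0.4 fy 1.0 fz 11.7 T [0.14 0.38 0.05] w9.56 t17.4
10 dq6=-10.0 z0.1071 ex 1.4 ey -0.1 mm fx -0.5 fy 0.6 fz 10.6 T [0.17 0.47 0.03] w9.60 t17.6
15 dq6=-15.0 z0.1071 ex 1.4 ey -0.1 mm fx -0.9 fy 1.2 fz 10.9 T [0.28 0.35 0.02] w9.60 t17.9
20 dq6=-20.0 z0.1071 ex 1.5 ey -0.1 mm fx -0.9 fy 1.8 fz 11.6 T [ 0.26  0.39 -0.  ] w9.45 t18.1
```

```bash
python3 - <<'E'
from h import *
f0=np.load('f0.npy')
q0=robot.read_qpos()[5]
for th in (30,40,50,60,70,80,86,90,93):
    p,o=tpose(th,.1062); robot.goto(p,o); f=st('%d'%th,f0)
    if np.linalg.norm(f)>35 or abs(robot.read_ft_torque()[2])>.6: break
print(robot.read_qpos()[5]-q0)
p,d=robot.grab_frame('side'); np.savez('side5.npz',p=p,d=d)
big=cv2.resize(p[140:195,275:345,::-1],None,fx=10,fy=10,interpolation=cv2.INTER_CUBIC); cv2.imwrite('pics/s5.png',cv2.convertScaleAbs(big,alpha=1.5))
E
```

```text
30 z0.1071 ex 1.5 ey -0.2 mm fx -0.9 fy 0.5 fz 12.0 T [0.32 0.27 0.  ] w9.69 t18.4
40 z0.1071 ex 1.4 ey -0.3 mm fx -0.9 fy 1.1 fz 11.1 T [0.36 0.18 0.06] w9.45 t18.7
50 z0.1071 ex 1.4 ey -0.4 mm fx 0.3 fy 0.9 fz 10.5 T [0.35 0.13 0.1 ] w9.90 t19.0
60 z0.1071 ex 1.3 ey -0.4 mm fx -0.3 fy 1.8 fz 10.8 T [ 0.35  0.08 -0.01] w9.67 t19.3
70 z0.1071 ex 1.2 ey -0.5 mm fx -0.1 fy 1.1 fz 11.5 T [ 0.29 -0.05  0.05] w9.58 t19.6
80 z0.1071 ex 1.1 ey -0.5 mm fx 0.2 fy 1.0 fz 11.2 T [ 0.23 -0.14  0.12] w9.77 t19.9
86 z0.1071 ex 1.1 ey -0.5 mm fx 0.2 fy 1.3 fz 10.3 T [ 0.25 -0.14  0.08] w9.65 t20.1
90 z0.1071 ex 1.0 ey -0.5 mm fx 0.6 fy 1.1 fz 10.7 T [ 0.22 -0.17  0.03] w9.35 t20.4
93 z0.1071 ex 1.0 ey -0.5 mm fx -0.0 fy 1.4 fz 9.3 T [ 0.21 -0.19  0.09] w9.67 t20.6
-72.96025762300243
```

View pics/s5.png

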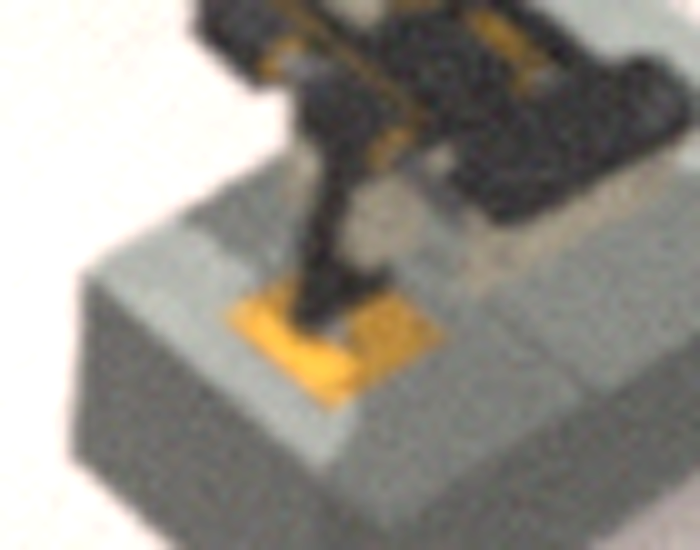

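The bow has turned with the gripper and is now roughly square to the keyway. The stop hasn't shown up yet, so I'll feel for it as confirmation.

```bash
python3 - <<'E'
from h import *
f0=np.load('f0.npy')
for th in (95,97,99,101):
    p,o=tpose(th,.1062); robot.goto(p,o); robot.dwell(.15)
    tz=np.mean([ (robot.dwell(.03),robot.read_ft_torque()[2])[1] for _ in range(6)]); st('%d tz %.3f'%(th,tz),f0)
    if abs(tz)>.2: break
E
```

```text
95 tz 0.068 z0.1071 ex 1.0 ey -0.6 mm fx -0.1 fy 1.9 fz 10.5 T [ 0.19 -0.25  0.11] w9.95 t21.3
97 tz 0.154 z0.1071 ex 1.0 ey -0.5 mm fx 0.2 fy 0.9 fz 10.5 T [ 0.21 -0.22  0.13] w9.78 t21.9
99 tz 0.283 z0.1071 ex 1.0 ey -0.5 mm fx 0.0 fy 0.4 fz 10.2 T [ 0.12 -0.27  0.28] w9.64 t22.5
```

The torque rises sharply from 96–97°, and the stop was expected at 90° plus about 6° of play. I'll ease to 97°, check, and hand in.

```bash
python3 - <<'E'
from h import *
f0=np.load('f0.npy')
p,o=tpose(97,.1062); robot.goto(p,o); robot.dwell(.6)
tz=np.mean([ (robot.dwell(.03),robot.read_ft_torque()[2])[1] for _ in range(6)]); st('final tz %.3f'%tz,f0)
print(robot.read_tcp_rot()[:,2] if hasattr(robot.read_tcp_rot(),'shape') else robot.read_tcp_rot())
a,d=robot.grab_frame('side'); cv2.imwrite('pics/s6.png',a[:,:,::-1])
robot.job_done()
E
```

```text
final tz 0.120 z0.1071 ex 1.0 ey -0.5 mm fx 0.3 fy 1.8 fz 10.0 T [ 0.21 -0.28  0.13] w9.30 t23.5
[ 2.11299312e-03 -4.18072436e-04 -9.99997680e-01]
the job is handed in; nothing more can be done
```

View pics/s6.png

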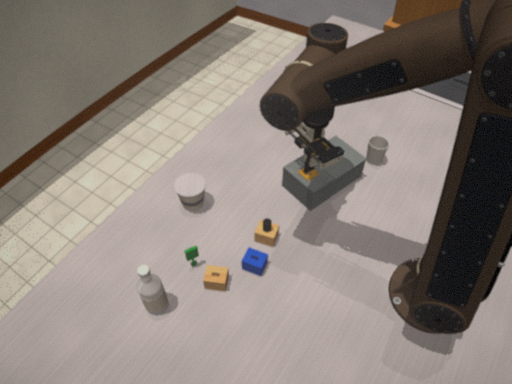

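I drew the black flat-bowed key from its stand, pushed it down to a firm stop in the lock, and turned it 97° clockwise. I handed the job in at about 23.5 s with the gripper still closed on the key; no verdict is reported.

**Last checks**
- **Depth:** a firm stop held at 23 N, and the key was then kept down with about 10 N. From the arm's height, the tip is about 33 mm below the plate, against 32.5 mm nominal.
- **Turn:** the torque rose sharply from 96–97°, where the end stop was expected (90° plus about 6° of play). I pushed to 99° to feel it, then eased back to 97°, leaving a steady 0.12 N m.
- **Grip and lean:** the jaw gap reads 9.3–9.9 mm on the 10 mm bow, and the tool is vertical to within 0.2°.
- **Other objects:** in the last picture the spare key, bottle, tub and cup stand where they were, and the key's stand is empty.

**What disagreed**
- **Pins:** I never saw the roughly 10 N pin force; the readings between steps showed only small sideways forces of 2–3 N.
- **Sideways drift:** the tool moved about 2 mm sideways while pressing hard, and 1 mm remained at the end. The slot limits the tip itself to about 1 mm.

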